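# Find the unlocked cover of the accessory case and tip it open

### The arm

A 6-joint arm with a two-finger parallel gripper is mounted at the origin on the work surface. World frame = base frame: x ahead of the robot, y to its left, z up, the work surface at z = 0. Lengths are in m, angles in rad, forces in N, time in s.
With the tool pointing down it reaches from about 0.375 to 0.975 m from the base axis. Payload 3.8 kg.
Tool frame: the origin (TCP) lies midway between the tips of the shut fingers; the grasp point (between the pads) lies 19 mm behind it; x points along the fingers, y is the direction in which the jaws open and shut, and the axes are right-handed (so a half turn about x gives the same grasp; the last joint's range is limited). The gripper opens to 88 mm and grips with 3 to 60 N. Pads are 18 mm wide; open, the fingers measure 123 mm over their backs; the gripper's body (75 mm by 187 mm) begins 45 mm behind the grasp point.
Start: joints at [-1.246, 0.264, 1.604, -0, 1.274, -0.037], TCP at [0.239, -0.631, 0.239] pointing down, gripper open.
Joint ranges: [-2.63, 2.63], [-0.94, 2.18], [0.31, 2.57], [-1.31, 4.45], [0, 2.66], [-2.55, 2.55]. Speed limits (rad/s): [2.57, 2.57, 3.14, 3.14, 3.14, 3.14].

### API

Orientations are given as a rotation vector (axis times angle).
In Python, from cell import manip, inverse_kinematics, cams, order gives the robot as it stands. Calls block until the motion is done:
- manip.move_pose(position, orientation): joint-space move of the TCP to a pose.
- manip.move_linear(position, rate=0.15, rot=None): straight line of the TCP; rot=None keeps the orientation; rate is the mean speed in m/s.
- manip.set_joints(angles): joint-space move.
- manip.set_gripper(opening, force=None): finger opening in m; force is the grip in N (None keeps the last); returns when the fingers have stopped.
- manip.dwell(seconds).
- inverse_kinematics(position, orientation): joint angles nearest the present ones, or None.
- manip.state(): the state.
- cams.capture(name): name is "scene" or "top" or "wrist"; returns a dict with "image" (480x640x3 uint8, blue, green, red), "z_map" (480x640 float32, m along the optical axis (not along the pixel's ray), 0 where there is no reading), "intrinsics" (3x3 intrinsics, pixels), "k1" (the pictures are not rectified: a ray, as slopes to the right and down, at radius r is drawn at 1 + k1 r^2 times it, then the intrinsics apply), "position" and "orientation" of the camera in the world; the wrist camera has in their place "T_tool_cam" (4x4, takes a point from camera to tool coordinates, whose origin is the TCP and whose axes are the tool frame's). Camera axes: x right, y down, z forward; pixel columns grow to the right and rows downward; lengths in m; the calibration is good to about 2 mm. A picture is of the moment at which its call begins: read the wrist's pose just before it.
A pose or a line that the arm cannot do raises manip.IKError and nothing moves.
- order.close_job(): hands the job in, once; it reports no verdict.
The state is a dict: "clock": time; "joint_pos": joint angles; "joint_velocities": joint speeds; "tau": joint torques, N m; "tool_pos": TCP position; "tcp_rot": TCP orientation; "contact_force": force on the tool from outside, world axes, zero at the start; "moment": the same for the moment, N m; "gripper_width": finger opening in m.
Only numpy, scipy, OpenCV 4.12 (cv2) and the standard library are available. Lean on these libraries where they do the work, as an engineer would, in place of code of your own. Each camera call takes 0.05 s, during which the arm holds its last target. There are 200 camera calls.

### The job

One of the four white covers on the blue microscope accessory case has been left unlocked: press each cover gently with the fingertips, near one end, one after another, until you find the one that rocks on its pivot, then push that end down until the cover stands tipped wide open, so that its bay can be reached, and leave it so. Only press: lift or shift nothing, neither the case nor the things on and around it.

Things in the scene. Friction and masses are not known exactly. Their poses are not given: they have to be found in the camera images.
- case: Blue case standing loose on the bench, 3 to 5 kg, 148 mm along its x, y from -164 to 226 mm, 90 mm high. Origin on its underside, below the middle of the row of covers; x points away from the robot, give or take 0.3 rad; y runs along the row. Four bays, each closed by a white cover; a solid deck with a black mat at the +y end.
- pivot_1 (a point): Centre of the top face of cover (panel) 1 when level, 90 mm above the bench, on its pivot line; fixed to the case, with the case's axes. Covers 1 to 4 stand in a row along case y, 78 mm apart, 1 at the -y end. Each is a white plate 120 mm (case x) by 66 mm (case y) by 5 mm, flush in a 124 x 70 mm opening, pivoted at mid-length on pins along case y (grey line, steel pin heads).
- panel_1 (a joint): Tilt of panel 1 in rad: 0 level, positive with the end towards the robot (case -x) down, negative with the far end down; stops at +-0.85 (a free panel). A locked one stays within about 0.05.
- pivot_2 (a point): The same point of cover 2. Three covers are locked from below and give only 1 to 2 mm; one, any of the four, is free. Pressed near either end it tips down there and its other end rises, against a light even drag (0.04 N m: 1 N at 40 mm from the pivot line), with no spring: it stays as it is left. Pressing on the pivot line shows nothing.
- panel_2 (a joint): Tilt of panel 2 in rad: 0 level, positive with the end towards the robot (case -x) down, negative with the far end down; stops at +-0.85 (a free panel). A locked one stays within about 0.05.
- pivot_3 (a point): The same point of cover 3. The bays are 84 mm deep from the case's top. The free cover's bay holds only a low tray with a part in it, up to 34 mm above the bench.
- panel_3 (a joint): Tilt of panel 3 in rad: 0 level, positive with the end towards the robot (case -x) down, negative with the far end down; stops at +-0.85 (a free panel). A locked one stays within about 0.05.
- pivot_4 (a point): The same point of cover 4.
- panel_4 (a joint): Tilt of panel 4 in rad: 0 level, positive with the end towards the robot (case -x) down, negative with the far end down; stops at +-0.85 (a free panel). A locked one stays within about 0.05.
- lens: Loose steel microscope objective standing on the case's deck, 28 mm across, 30 mm high. Origin at the centre of its underside.
- beaker: Loose glass beaker beside the case's -y end, 68 mm across, 85 mm high. Origin: centre of underside.
- bottle: Loose amber bottle with a blue cap beside the case's +y end, 56 mm across, 150 mm high. Origin: centre of underside.
- weight: Loose steel weight with a ball top behind the case, 50 mm across, 78 mm high. Origin: centre of underside.
- slidebox: Loose green slide box behind the case, 70 x 160 x 35 mm. Origin: centre of underside.
- jar: Loose glass jar with white lid, to the left, 70 mm across, 75 mm high. Origin: centre of underside.
- driver: Loose screwdriver lying to the right, along its x. Origin: below its middle.

How it is judged:
At the end, for the whole second after the job is handed in: Exactly one cover is tipped by more than 0.6 rad either way, the others are within 0.12 rad of level, and the case and all bystanders are within 30 mm of where they stood, the case at rest ((((value of joint panel_1 above 0.6 rad or value of joint panel_1 below -0.6 rad) and not (value of joint panel_2 above 0.12 rad or value of joint panel_2 below -0.12 rad) and not (value of joint panel_3 above 0.12 rad or value of joint panel_3 below -0.12 rad) and not (value of joint panel_4 above 0.12 rad or value of joint panel_4 below -0.12 rad)) or ((value of joint panel_2 above 0.6 rad or value of joint panel_2 below -0.6 rad) and not (value of joint panel_1 above 0.12 rad or value of joint panel_1 below -0.12 rad) and not (value of joint panel_3 above 0.12 rad or value of joint panel_3 below -0.12 rad) and not (value of joint panel_4 above 0.12 rad or value of joint panel_4 below -0.12 rad)) or ((value of joint panel_3 above 0.6 rad or value of joint panel_3 below -0.6 rad) and not (value of joint panel_1 above 0.12 rad or value of joint panel_1 below -0.12 rad) and not (value of joint panel_2 above 0.12 rad or value of joint panel_2 below -0.12 rad) and not (value of joint panel_4 above 0.12 rad or value of joint panel_4 below -0.12 rad)) or ((value of joint panel_4 above 0.6 rad or value of joint panel_4 below -0.6 rad) and not (value of joint panel_1 above 0.12 rad or value of joint panel_1 below -0.12 rad) and not (value of joint panel_2 above 0.12 rad or value of joint panel_2 below -0.12 rad) and not (value of joint panel_3 above 0.12 rad or value of joint panel_3 below -0.12 rad))) and distance of each of case, lens, beaker, bottle, weight, slidebox, jar, driver from where it was at the start of the episode below 0.03 m and linear speed of case below 0.02 m/s); the robot touches nothing.
It fails at once if the case or a cover is pressed by the fingers with more than 80 N (contact force between case and the fingers above 80 N).
It fails at once if the case is lifted by 12 mm or shifted by 30 mm (height (world z) of case above 0.012 m or distance of case from where it was at the start of the episode above 0.03 m).
It fails at once if a bystander is lifted, carried or pushed by 30 mm (distance of any of lens, beaker, bottle, weight, slidebox, jar, driver from where it was at the start of the episode above 0.03 m).
It also fails if it takes over 45 s, if anything falls off the work surface, if the arm or the gripper's body presses on something with over 40 N, if the wrist force passes 120 N, or if a joint passes its speed limit or range.

## Working session

There is one attempt and no reset: what is moved stays moved. The work goes in short steps, each a Python script; the robot and the scene stay as the last script left them, time stands still between calls to the robot, and variables do not carry over. Pictures are saved under pics/ and viewed, about 8 in all and at most 12, crops included, and the job is handed in when it is done.

```bash
mkdir -p pics; ls; cat > h.py <<'E'
import numpy as np, cv2
from scipy.spatial.transform import Rotation as R
from cell import manip, inverse_kinematics, cams, order
def cloud(c):
    K=c["intrinsics"];z=c["z_map"];v,u=np.mgrid[0:480,0:640]
    d=np.array([c["k1"],0,0,0,0],float)
    p=cv2.undistortPoints(np.stack([u,v],-1).reshape(-1,1,2).astype(float),np.array(K,float),d).reshape(480,640,2)
    P=np.dstack([p*z[...,None],z])
    o=np.array(c["orientation"]);M=o if o.shape==(3,3) else R.from_rotvec(o).as_matrix()
    return P@M.T+np.array(c["position"])
E
python3 - <<'E'
from h import *
s=manip.state();print(s)
for n in("top","scene"):
    c=cams.capture(n);cv2.imwrite(f"pics/{n}0.png",c["image"]);np.save(f"{n}0.npy",cloud(c))
    print(n,c["orientation"],c["position"],c["k1"])
E
```

```text
pics
{'clock': 0.0, 'joint_pos': array([-1.24591489e+00,  2.64747871e-01,  1.60533993e+00, -9.21207046e-06,
        1.27369150e+00, -3.68925272e-02]), 'joint_velocities': array([ 0.00207779,  0.00093531, -0.00088381, -0.0017092 ,  0.00075578,
        0.00016617]), 'tau': array([ 3.00839667e-03, -5.02105737e+01, -3.56875956e+01,  7.31453556e-02,
        2.90150824e-02, -1.73577946e-04]), 'tool_pos': array([ 0.23868386, -0.63064917,  0.23740996]), 'tcp_rot': array([ 2.02474166,  0.3725867 , -2.02540556]), 'contact_force': array([-0.0798942 , -0.43170379, -0.18222315]), 'moment': array([0.02584301, 0.03398207, 0.00152248]), 'gripper_width': 0.08795411449518008}
top [-2.15871142  2.12748005 -0.17362485] [ 4.67255122e-01 -9.45840205e-04  1.30233375e+00] 0.04188351007475106
scene [-0.76691516 -2.3944441   1.30179262] [1.31512694 0.87830852 0.80021789] 0.028899408623077664
```

View pics/top0.png

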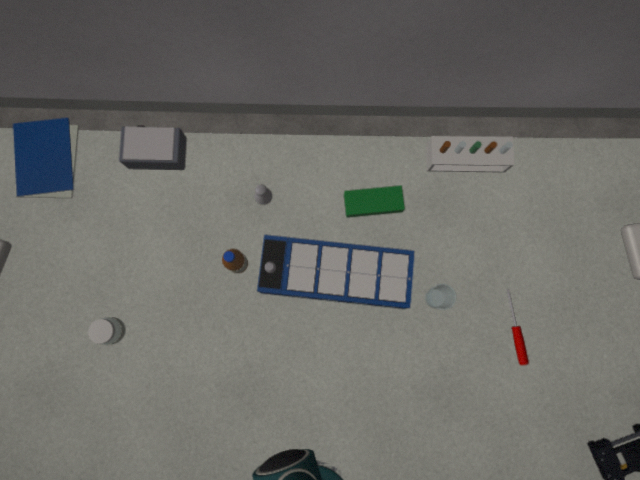

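View pics/scene0.png

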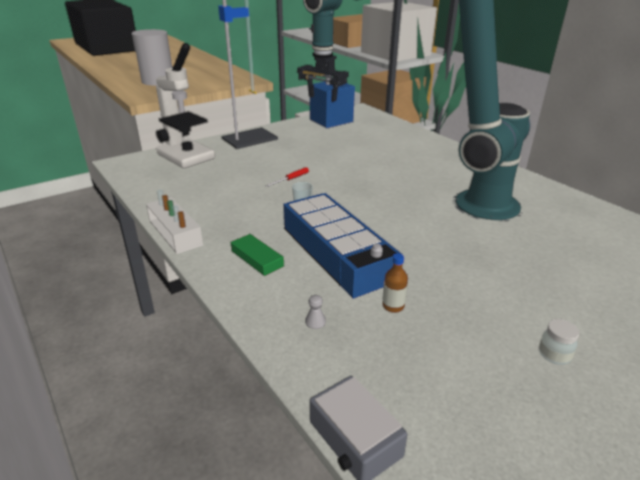

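The top view shows the case centred near (338,271), with the covers at about x=302, 333, 364 and 393, cover 4 being the leftmost. The lens is at (270,267), the bottle at (233,260) and the beaker at (440,297). Next I'll fit the case pose.

```bash
python3 - <<'E'
from h import *
im=cv2.imread("pics/top0.png");P=np.load("top0.npy")
roi=np.zeros((480,640),bool);roi[225:315,253:420]=1
m=roi&(P[...,2]>.075)&(P[...,2]<.1)
print("zmed",np.median(P[m][:,2]))
w=m&(im.min(2)>110)
n,l,st,ce=cv2.connectedComponentsWithStats(w.astype(np.uint8),connectivity=4)
for i in range(1,n):
    if st[i,4]>100: print(st[i],P[l==i].mean(0).round(4))
r=cv2.minAreaRect(P[w][:,:2].astype(np.float32));print("white",r)
r=cv2.minAreaRect(P[m][:,:2].astype(np.float32));print("case",r)
k=roi&(P[...,2]>.105);print("tall",k.sum(),P[k].mean(0),P[k].max(0), np.argwhere(k).mean(0))
for u,v in((233,260),(440,292)):print(P[v,u])
E
```

```text
zmed 0.09038299103616476
[ 287  243   31   48 1153] [0.603  0.0346 0.0904]
[ 318  246   30   49 1158] [ 0.5957 -0.043   0.0905]
[ 349  250   29   48 1169] [ 0.5884 -0.1205  0.0904]
[ 379  253   29   49 1168] [ 0.5811 -0.1978  0.0904]
white ((0.5928512215614319, -0.08175210654735565), (0.2983156740665436, 0.11899947375059128), 84.5992660522461)
case ((0.5950016379356384, -0.05074039101600647), (0.3898482024669647, 0.1504925638437271), 84.63456726074219)
tall 162 [0.54348794 0.06569864 0.621483  ] [0.61400909 0.12732205 1.30233375] [269.87654321 295.78395062]
[0.61413426 0.20638002 0.11977118]
[ 0.54925936 -0.33641079  0.00915695]
```

```bash
cat >> h.py <<'E'
C=np.array([.592,-.0817]);ya=np.array([.0219,.2324]);ya/=np.linalg.norm(ya);xa=np.array([ya[1],-ya[0]])
def W(x,y,z): return np.r_[C+x*xa+y*ya,z]
def rot(s,tilt=0):
    X=np.r_[xa*np.sin(tilt),-np.cos(tilt)];Y=np.r_[s*ya,0]
    return R.from_matrix(np.c_[X,Y,np.cross(X,Y)]).as_rotvec()
PY=[-.117,-.039,.039,.117]
E
cat > p1.py <<'E'
from h import *
q=manip.state()["joint_pos"]
s=min((1,-1),key=lambda s:(lambda j:9 if j is None else abs(j[5]-q[5]))(inverse_kinematics(W(-.045,PY[0],.15),rot(s))))
print("sign",s)
manip.set_gripper(0)
manip.move_pose(W(-.045,PY[0],.15),rot(s))
for i in range(4):
    manip.move_linear(W(-.045,PY[i],.110 if i else .12),rate=.15)
    manip.move_linear(W(-.045,PY[i],.094),rate=.06)
    manip.dwell(.1);f0=manip.state()["contact_force"][2]
    for z in np.arange(.091,.0825,-.001):
        manip.move_linear(W(-.045,PY[i],z),rate=.02)
        st=manip.state();f=st["contact_force"][2]-f0
        print(i+1,round(z,4),st["tool_pos"][2].round(4),f.round(2))
        if f>8: break
    else: print("FREE",i+1);break
    manip.move_linear(W(-.045,PY[i],.110),rate=.1)
print(manip.state()["clock"],s)
E
python3 p1.py
```

```text
sign -1
1 0.091 0.0909 0.29
1 0.09 0.0901 0.4
1 0.089 0.0897 6.18
1 0.088 0.0896 10.89
2 0.091 0.0909 1.14
2 0.09 0.0901 0.27
2 0.089 0.089 0.83
2 0.088 0.088 0.21
2 0.087 0.0869 1.03
2 0.086 0.0859 0.33
2 0.085 0.085 0.66
2 0.084 0.084 1.46
2 0.083 0.0829 1.28
FREE 2
9.2667 -1
```

Cover 2 gave way at about 1 N, while cover 1 was stiff. I'll push that end further down.

```bash
python3 - <<'E'
from h import *
f0=manip.state()["contact_force"]
for z in np.arange(.079,.0545,-.004):
    manip.move_linear(W(-.045,PY[1],z),rate=.04)
    st=manip.state();f=st["contact_force"]-f0
    print(round(z,4),st["tool_pos"].round(4),f.round(2))
    if np.linalg.norm(f)>15: print("STOP");break
manip.move_linear(W(-.045,PY[1],.16),rate=.1)
manip.move_linear(W(-.20,PY[1],.25),rate=.2)
c=cams.capture("top");cv2.imwrite("pics/t1full.png",c["image"]);P=cloud(c);np.save("t1.npy",P)
cv2.imwrite("pics/t1.png",cv2.resize(c["image"][180:330,210:460],None,fx=3,fy=3))
d=P[...,:2]-C
cx=d@xa;cy=d@ya
for i in range(4):
    m=(abs(cy-PY[i])<.02)&(abs(cx)<.05)&(P[...,2]<.15)&(P[...,2]>.03)
    if m.sum()>30: print(i+1,m.sum(),np.arctan(np.polyfit(cx[m],P[...,2][m],1)[0]).round(3))
print(manip.state()["clock"])
E
```

```text
0.079 [ 0.5431 -0.1162  0.0785] [ 0.41  0.01 -1.28]
0.075 [ 0.5431 -0.1162  0.0745] [-0.91 -0.69 -0.93]
0.071 [ 0.5432 -0.1162  0.0706] [-0.04 -0.26 -0.32]
0.067 [ 0.5433 -0.1162  0.0666] [ 0.18  0.15 -2.26]
0.063 [ 0.5432 -0.1162  0.0626] [-0.26  0.34 -0.5 ]
0.059 [ 0.5432 -0.1162  0.0586] [-0.12  0.57 -1.84]
0.055 [ 0.5432 -0.1162  0.0546] [ 0.03 -0.2  -0.61]
1 614 0.018
2 572 0.817
3 608 -0.009
4 609 -0.004
13.3167
```

View pics/t1.png

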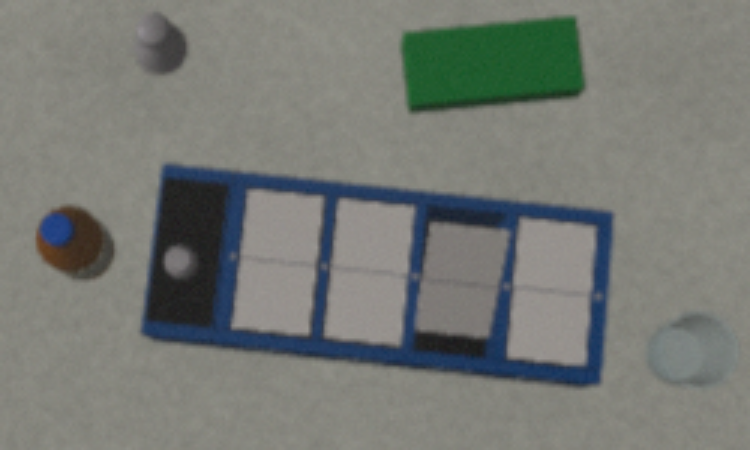

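The crop shows cover 2 at (462,280) tipped open. The other three covers are level, and the case, lens (180,262), bottle and beaker are where they were.

```bash
python3 -c "
from h import *
manip.dwell(.3);order.close_job()"
```

```text
the job is handed in; nothing more can be done
```

Cover 2 was the unlocked one. It now stands tipped wide open with the end towards the robot down, and I've handed in the job.

- **Finding it:** I pressed the robot-side ends in order with the shut fingertips. Cover 1 stopped hard, with force rising to about 11 N within 1 mm. Cover 2 gave way at about 1 N, so I stopped probing and never pressed covers 3 and 4.
- **Opening it:** I pushed cover 2's end down to a TCP height of about 55 mm. The measured force changed by no more than about 2.5 N. I then drew the arm clear.
- **Last check, covers:** The top camera's depth data put cover 2 at about 0.82 rad. Covers 1, 3 and 4 were within 0.02 rad of level.
- **Last check, surroundings:** In the picture the case, lens, bottle, beaker, weight and slide box looked unmoved. I judged this by eye and did not measure their positions. The jar and screwdriver were outside the final crop, but the arm stayed high above the screwdriver and did not go near the jar.

The robot's clock was at about 13.6 s of the 45 s allowed. No check failed or disagreed.

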